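Press a brass boss home with a locking bench clamp

TASK

Slide the carved oak plaque gently home into the corner of the wooden fence, so that it touches both the end stop and the side rail with its brass boss under the open clamp's pad, and let go of it. Push the blue clamp handle down until the clamp snaps over centre and stays locked by itself, so that its pad drives the boss fully home, and take the hand off; then press the red release lever so that the clamp springs open. Leave the plaque in the corner with the boss home, force nothing, and do not disturb the gouge, the mallet or the wax jar.

Things in the scene. Friction and masses are not known exactly. Their poses are not given: they have to be found in the camera images.
- clamp: Locking hold-down clamp (bench-mounted locking pliers), steel, screwed to the bench. Origin on the bench below the jaw's pivot; its y axis runs along the pliers from handles (-y) to jaw (+y), x across them, z up. Base 64 x 110 mm; side cheeks 114 mm high within 19 mm of the centre line. The open jaw reaches to y = 120 mm, from 65 mm above the bench, rising outwards.
- pad: Black rubber pad, 32 mm across, 8 mm thick, on a spindle under the jaw's end, over x = 0, y = about 100 mm of the clamp; origin at the centre of its underside, z along the spindle. About 50 mm above the bench when the clamp is open, 25 mm when it bears on a boss that is home. It is sprung and carries some 45 N when the clamp is locked.
- handle: The clamp's moving upper handle, a bar reaching 195 mm from its pivot, 24 mm wide, 18 mm thick at the blue grip. Origin on its pivot (x 0, y -64, z 101 mm in the clamp's frame); it runs along its own -y and swings about x. Open, it slopes up at 25 to 44 degrees. Where its locked stop lies depends on a hidden adjustment (it varies by 55 mm at the grip) and must be felt. Never push over 45 N.
- handle_press (a point): Point on the upper face of the blue grip, on its centre line, 160 mm along and 21 mm above the pivot: push down here, along the arc. Push: 1 to 3 N for the return spring, up to about 12 N to drive the boss, fading to nothing as the clamp goes over centre; about 8 mm past that, and at least 70 mm below the open place, a firm stop where it stays when let go.
- lever: Red release lever on the clamp's robot-facing (-x) side, 125 mm long, along x; origin on its pivot, whose axis lies along y. Its inner end lies under the handle. Pressing the outer end down (about 8 N while locked, next to nothing otherwise) lifts the handle back over centre. Travel 27 mm at the paddle, then a stop; 20 mm is enough. Never push over 45 N. It springs back up.
- lever_paddle (a point): Centre of the upper face of the lever's outer paddle (30 x 24 mm), 78 mm out from the lever's pivot: press here.
- fence: L-shaped beech fence, 16 mm high, screwed down, same axis directions as the clamp. Origin on the bench at the inner corner. The end stop's face looks to +y and runs 75 mm to -x; the side rail's face looks to -x and runs 60 mm to +y. The plaque is home with its origin 30 mm to -x and 95 mm to +y of the corner, axes parallel. Never push it against the fence with over 25 N.
- panel: Loose pale oak plaque, 60 x 190 x 24 mm (x, y, z), about 0.22 kg, lying flat on the bench; origin at the centre of its underside. Its -y end goes against the end stop and its +x side against the side rail.
- panel_grip (a point): Point at mid height of the plaque, on its centre line, 40 mm from its +y end: a place to grip it across its 60 mm width, clear of the clamp.
- boss_top (a point): Centre of the top face of the brass boss, a disc 28 mm across in a tight hole of the plaque, 60 mm from its -y end. It takes about 25 N to drive in; its top stands 1 mm above the plaque when fully home.
- boss (a joint): How far the boss still stands out from home, m: 0 is fully home; 0.005 to 0.008 at the start.
- gouge: Carving gouge lying beyond the clamp, 235 mm long, wooden handle 26 mm thick; origin on the bench below its middle (ferrule), x along the blade. Leave alone.
- mallet: Round dark carver's mallet standing on its head, 88 mm across and 220 mm high; origin at the centre of its underside. Leave alone.
- jar: Squat blue wax jar, 66 mm across and 70 mm high; origin at the centre of its underside. Leave alone.
Mind the look-alikes: they are no part of the job. Leave any purple look-alike of the panel alone. What is shaped like the fence but green is not meant.

How it is judged:
By the outcome, as a careful person would: the job done as asked, in the order asked, and still so for the second after the job is handed in, with the robot touching nothing.
It also fails if it takes over 72 s, if anything falls off the work surface, if the arm or the gripper's body presses on something with over 40 N, if the wrist force passes 120 N, or if a joint passes its speed limit or range.

ROBOT

A 7-joint arm with a two-finger parallel gripper is mounted at the origin on the work surface. World frame = base frame: x ahead of the robot, y to its left, z up, the work surface at z = 0. Lengths are in m, angles in rad, forces in N, time in s.
With the tool pointing down it reaches from about 0.425 to 0.925 m from the base axis. Payload 6.8 kg.
Tool frame: the origin (TCP) lies at the very end of the fingers, on their centre line; the grasp point (between the pads) lies 19 mm behind it (r.grip_point_offset is the distance from the TCP to the grasp point, in m); z points along the fingers, y is the line along which they close (so a half turn about z gives the same grasp; the last joint's range is limited). The gripper opens to 85 mm and grips with 20 to 120 N. Pads are 22 mm wide; open, the fingers measure 114 mm over their backs; the gripper's body (76 mm by 85 mm) begins 54 mm behind the grasp point. The pads swing forward as they close: fully open they stand 13 mm farther back than shut.
Start: joints at [1.047, 0.477, 0.022, 1.555, -0.011, 1.109, -0.083], TCP at [0.273, -0.617, 0.2] pointing down, gripper open.
Joint ranges: [-2.96, 2.96], [-0.34, 2.1], [-1.41, 1.46], [0.24, 2.44], [-1.37, 4.51], [0.17, 1.92], [-2.96, 2.96]. Speed limits (rad/s): [2.39, 2.39, 3.14, 3.14, 3.14, 3.14, 3.14].

INTERFACE

Orientations are given as a rotation vector (axis times angle).
In Python, from bench import status, eyes, r gives the robot as it stands.
- The arm moves only by the shell command python3 -m crank 'ROWS' [OPENING] [FORCE]. ROWS is JSON, a list of rows, each a list of 6 numbers: the shift along the tool's x, y, z normalised to -1 to 1, where 1 is 0.02 m, then the turn, a rotation vector about the tool's x, y, z normalised to -1 to 1, where 1 is 45 degrees. A call has 1 to 12 rows; each row shifts and turns the commanded pose from where the row before left it, along the tool's axes as they then stand; what a row does not reach is not made up. A row lasts 1/10 s, in which the tool goes at most 50 mm and 8.59 degrees, less where a joint would pass 70% of its speed; a pose out of reach is approached as far as the arm can. A call with a number of a shift or a turn outside -1 to 1 is refused whole. A call with a gripper value outside its range is refused whole. OPENING is the opening, from 0 (shut) to 1 (fully open), set as the call begins (- or left out, the last holds). The fingers move at their own pace and stop on an object; FORCE is the grip in N (left out, the last holds). Time passes only in rows, so rows that do not move let the fingers close. It gives the time, the measured TCP pose, the force, the opening and the grip force at its end, in the units of the state.
- status.get_obs(): the state, without advancing time (a new reading comes with each control period).
- eyes.grab_frame(name): name is "scene" or "top" or "wrist"; returns a dict with "image" (480x640x3 uint8, red, green, blue), "depth" (480x640 float32, m along the optical axis (not along the pixel's ray), 0 where there is no reading), "fovy" (degrees; the focal length in pixels is half the picture's height over the tangent of half this angle, whatever the lens; pixels are square), "cx", "cy" (the principal point, pixels), "k1" (the pictures are not rectified: a ray, as slopes to the right and down, at radius r is drawn at 1 + k1 r^2 times it, then the intrinsics apply), "world_to_cam" (4x4, takes a point from world to camera coordinates). Camera axes: x right, y up, looking along -z (the intrinsics and any distortion apply to the point x, -y, -z); pixel columns grow to the right and rows downward; lengths in m; the calibration is good to about 2 mm. A picture is of the moment at which its call begins.
- r.hand_in(): hands the job in; it is judged then, once.
The state is a dict: "clock": time; "joints": joint angles; "qvel": joint speeds; "tau": joint torques, N m; "tcp_pos": TCP position; "orientation": TCP orientation; "contact_force": force on the tool from outside, world axes, zero at the start; "moment": the same for the moment, N m; "grip_width": finger opening in m; "gripper_force": force on a finger pad.
Only numpy, scipy, OpenCV 4.12 (cv2) and the standard library are available. Lean on these libraries where they do the work, as an engineer would, in place of code of your own. Each camera call takes 0.05 s, during which the arm holds its last target. There are 200 camera calls.

## Working session

There is one attempt and no reset: what is moved stays moved. The work goes in short steps, Python scripts to look and compute and a shell command to move; the robot and the scene stay as the last step left them, time stands still between calls to the robot, and variables do not carry over. Pictures are saved under pics/ and viewed, at most 10 in all, crops included, and the job is handed in when it is done.

```bash
ls; mkdir -p pics; cat > h.py <<'E'
import numpy as np, cv2
from bench import status, eyes, r
def grab(n):
    f=eyes.grab_frame(n); np.savez(f'/tmp/{n}.npz',**f); return f
def load(n): return dict(np.load(f'/tmp/{n}.npz'))
def K(f):
    F=240/np.tan(np.radians(float(f['fovy']))/2); return np.array([[F,0,f['cx']],[0,F,f['cy']],[0,0,1]],float)
def ray(f,uv):
    uv=np.array(uv,float).reshape(-1,1,2)
    s=cv2.undistortPoints(uv,K(f),np.array([float(f['k1']),0,0,0])).reshape(-1,2)
    W=np.linalg.inv(f['world_to_cam']); d=np.c_[s[:,0],-s[:,1],-np.ones(len(s))]@W[:3,:3].T
    return W[:3,3],d
def plane(f,uv,z):
    o,d=ray(f,uv); return o+d*((z-o[2])/d[:,2])[:,None]
def depthpts(f,uv):
    uv=np.array(uv).reshape(-1,2); o,d=ray(f,uv); D=f['depth'][uv[:,1].astype(int),uv[:,0].astype(int)]
    return o+d*D[:,None]
def save(f,name): cv2.imwrite('pics/'+name,f['image'][:,:,::-1])
E
python3 - <<'E'
from h import *
for n in('scene','top'):
    f=grab(n); save(f,n+'0.png'); print(n,f['fovy'],f['k1'],f['cx'],f['cy'],np.linalg.inv(f['world_to_cam']).round(3).tolist())
print(status.get_obs())
E
```

```text
pics
scene 56.682831069008856 -0.0775601050427647 323.04213577702393 233.7126255634642 [[-0.521, -0.544, 0.657, 1.202], [0.853, -0.348, 0.388, 0.415], [0.018, 0.763, 0.646, 0.812], [0.0, 0.0, 0.0, 1.0]]
top 53.08194567243242 -0.10890490718971778 324.2972225758627 238.7958163883631 [[-0.013, 0.991, -0.135, 0.433], [-1.0, -0.013, 0.004, 0.036], [0.002, 0.135, 0.991, 1.059], [0.0, 0.0, 0.0, 1.0]]
{'clock': 0.1, 'joints': array([ 1.04691288,  0.47773996,  0.02236276,  1.55633351, -0.01153222,
        1.10935044, -0.08306171]), 'qvel': array([-0.00020013, -0.00289451, -0.00062679, -0.00381937,  0.00031044,
        0.00100631, -0.00017405]), 'tau': array([ 4.06273859e-03, -5.97757602e+01,  1.61320232e+00, -2.81955278e+01,
        1.27738380e-02,  5.05080345e-03, -6.36959089e-05]), 'tcp_pos': array([ 0.27237993, -0.61695255,  0.19941634]), 'orientation': array([-3.07233380e+00, -6.48118339e-01,  7.12567044e-04]), 'contact_force': array([-0.28223427,  0.03975837, -0.18391005]), 'moment': array([0.04724932, 0.0221493 , 0.00654296]), 'gripper_force': 0.0, 'grip_width': 0.08563995118342332}
```

View pics/top0.png

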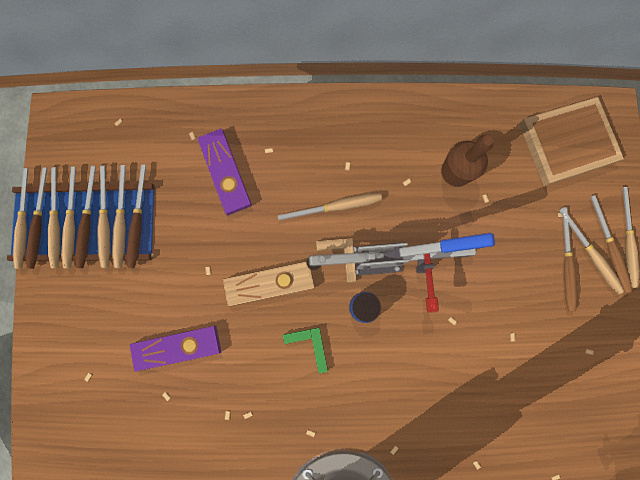

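View pics/scene0.png

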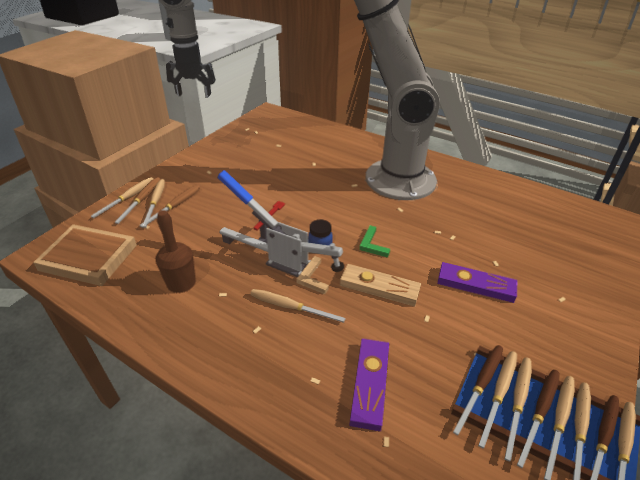

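The top view shows the plaque at (270,284), the boss at (284,280) and the fence corner near (345,248). The handle grip is at (468,242), the lever paddle at (432,305) and the jar at (365,307). Next I'll zoom in on the plaque and fence.

```bash
python3 - <<'E'
from h import *
f=load('top'); im=f['image'][225:325,215:375,::-1]
cv2.imwrite('pics/c1.png',cv2.resize(im,None,fx=5,fy=5,interpolation=cv2.INTER_CUBIC))
hsv=cv2.cvtColor(f['image'],cv2.COLOR_RGB2HSV)
for p in [(250,285),(310,275),(330,243),(350,270),(300,310),(284,280)]: print(p,hsv[p[1],p[0]],depthpts(f,[p]).round(3))
H,S,V=cv2.split(hsv)
rough=plane(f,[(270,284)],.024); print(rough)
red=((H<6)|(H>174))&(S>180)&(V>100); blue=(H>105)&(H<125)&(S>150)&(V>120)
for n,m,box in(('red',red,(400,240,460,330)),('blue',blue,(420,220,510,260))):
    mm=np.zeros_like(m);x0,y0,x1,y1=box;mm[y0:y1,x0:x1]=m[y0:y1,x0:x1]
    v,u=np.nonzero(mm);P=depthpts(f,np.c_[u,v]);print(n,len(u),u.min(),u.max(),v.min(),v.max())
    i=np.argsort(v if n=='red' else u)[::max(1,len(u)//14)]
    for k in i: print(u[k],v[k],P[k].round(3))
E
```

```text
(250, 285) [ 16 104 223] [[0.476 0.194 0.022]]
(310, 275) [ 16 107 195] [[0.496 0.064 0.024]]
(330, 243) [ 16 110 202] [[0.566 0.02  0.016]]
(350, 270) [ 17 112 203] [[ 0.507 -0.023  0.013]]
(300, 310) [ 13 135 153] [[0.421 0.088 0.   ]]
(284, 280) [ 21 140 221] [[0.486 0.12  0.034]]
[[0.47783243 0.15052298 0.024     ]]
red 305 425 437 254 311
426 254 [ 0.531 -0.174  0.092]
425 260 [ 0.52  -0.172  0.088]
429 270 [ 0.499 -0.179  0.092]
427 276 [ 0.487 -0.174  0.09 ]
427 281 [ 0.477 -0.174  0.091]
432 285 [ 0.468 -0.184  0.089]
429 290 [ 0.458 -0.177  0.091]
428 294 [ 0.45  -0.176  0.086]
430 298 [ 0.442 -0.178  0.093]
430 300 [ 0.438 -0.179  0.088]
430 302 [ 0.434 -0.179  0.09 ]
433 304 [ 0.43  -0.185  0.089]
435 306 [ 0.426 -0.188  0.091]
434 308 [ 0.422 -0.186  0.091]
433 310 [ 0.418 -0.184  0.089]
blue 647 440 493 234 252
440 242 [ 0.545 -0.183  0.176]
445 250 [ 0.53  -0.191  0.177]
448 244 [ 0.54  -0.195  0.184]
452 245 [ 0.538 -0.202  0.187]
456 246 [ 0.536 -0.209  0.189]
460 243 [ 0.54  -0.215  0.194]
463 240 [ 0.546 -0.22   0.196]
467 244 [ 0.537 -0.226  0.202]
471 239 [ 0.546 -0.232  0.208]
474 238 [ 0.547 -0.237  0.208]
478 241 [ 0.541 -0.243  0.213]
482 238 [ 0.546 -0.249  0.219]
485 242 [ 0.538 -0.254  0.219]
489 244 [ 0.534 -0.258  0.226]
493 242 [ 0.538 -0.267  0.223]
```

View pics/c1.png

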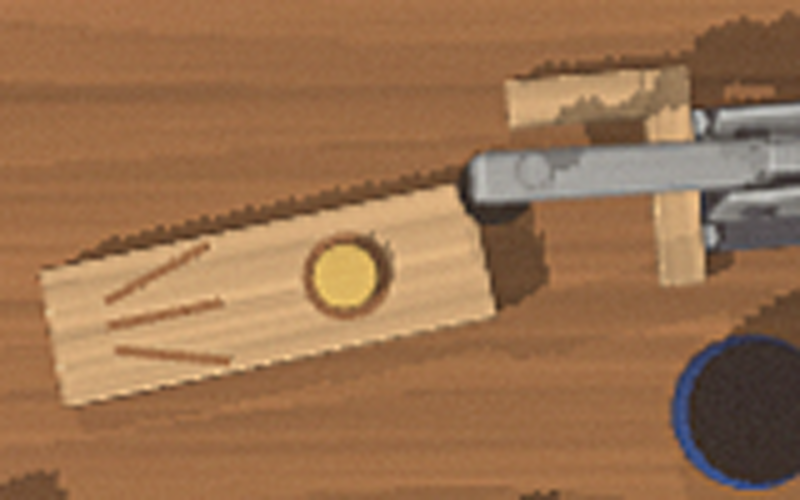

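The crop shows the fence's inner corner at about (646,120), the end stop face running to (662,283), and the rail face running to (512,127). The plaque's corners are (40,271), (453,183), (496,313) and (68,406).

```bash
cat >> h.py <<'E'
def yawof(d): return np.degrees(np.arctan2(d[1],d[0]))
E
python3 - <<'E'
from h import *
f=load('top')
c=lambda L:[((x+.5)/5-.5+215,(y+.5)/5-.5+225) for x,y in L]
P=plane(f,c([(646,120),(662,283),(512,127)]),.016)
print('fence',P.round(4).tolist(),'x dir yaw',yawof(P[0]-P[1]),'y dir-90',yawof(P[2]-P[0])-90)
# panel by mask + minAreaRect
hsv=cv2.cvtColor(f['image'],cv2.COLOR_RGB2HSV)
Q=plane(f,c([(40,271),(453,183),(496,313),(68,406)]),.024); print('panel',Q.round(4).tolist())
ctr=Q.mean(0);u=(Q[0]+Q[3]-Q[1]-Q[2])/2; print('ctr',ctr.round(4),'len',np.linalg.norm(u),'wid',np.linalg.norm((Q[0]+Q[1]-Q[2]-Q[3])/2),'yaw',yawof(u)-90)
print('boss',plane(f,c([(344,276)]),.034).round(4))
g=load('scene');hs=cv2.cvtColor(g['image'],cv2.COLOR_RGB2HSV);H,S,V=cv2.split(hs)
red=((H<6)|(H>174))&(S>180)&(V>80);v,u=np.nonzero(red[190:240,245:300]);u+=245;v+=190
k=np.argsort(-u)[:40];D=depthpts(g,np.c_[u,v]);print('red scene',u.min(),u.max(),D[k].mean(0).round(3))
H,S,V=cv2.split(hsv)
b=(H>105)&(H<125)&(S>150)&(V>120);b[:220]=0;b[262:]=0;b[:,:420]=0;b[:,510:]=0
v,u=np.nonzero(b);D=depthpts(f,np.c_[u,v]);D=D[D[:,2]>.1];a=np.polyfit(D[:,1],D[:,0],1);print('handle x(y)',a,np.degrees(np.arctan(a[0])),'z(y)',np.polyfit(D[:,1],D[:,2],1))
b=((H<6)|(H>174))&(S>180)&(V>60);b[:290]=0;b[315:]=0;b[:,:415]=0;b[:,450:]=0
v,u=np.nonzero(b);print('paddle px',u.min(),u.max(),v.min(),v.max(),[(vv,u[v==vv].min(),u[v==vv].max()) for vv in range(290,315) if (v==vv).any()])
# jar
b=(H>100)&(H<130)&(S>100);b[:285]=0;b[330:]=0;b[:,:340]=0;b[:,390:]=0
v,u=np.nonzero(b);print('jar',u.min(),u.max(),v.min(),v.max(),plane(f,[((u.min()+u.max())/2,(v.min()+v.max())/2)],.07))
E
```

```text
fence [[0.5534, -0.0099, 0.016], [0.4822, -0.0155, 0.016], [0.5511, 0.0487, 0.016]] x dir yaw 4.545671993772675 y dir-90 2.277496868466102
panel [[0.49, 0.2533, 0.024], [0.5261, 0.0744, 0.024], [0.4699, 0.0564, 0.024], [0.432, 0.2406, 0.024]]
ctr [0.4795 0.1562 0.024 ] len 0.1853086817524167 wid 0.05918391679530292 yaw 11.524364827935457
boss [[0.486  0.1208 0.034 ]]
red scene 254 283 [ 0.429 -0.18   0.092]
handle x(y) [-0.11744878  0.5131067 ] -6.698631048502693 z(y) [-0.03257489  0.19582312]
paddle px 426 437 290 311 [(290, np.int64(428), np.int64(433)), (291, np.int64(428), np.int64(433)), (292, np.int64(429), np.int64(433)), (293, np.int64(428), np.int64(433)), (294, np.int64(428), np.int64(433)), (295, np.int64(428), np.int64(433)), (296, np.int64(429), np.int64(433)), (297, np.int64(429), np.int64(433)), (298, np.int64(427), np.int64(436)), (299, np.int64(426), np.int64(436)), (300, np.int64(426), np.int64(437)), (301, np.int64(426), np.int64(435)), (302, np.int64(426), np.int64(436)), (303, np.int64(427), np.int64(436)), (304, np.int64(428), np.int64(437)), (305, np.int64(428), np.int64(437)), (306, np.int64(427), np.int64(437)), (307, np.int64(427), np.int64(437)), (308, np.int64(427), np.int64(437)), (309, np.int64(427), np.int64(437)), (310, np.int64(427), np.int64(437)), (311, np.int64(428), np.int64(436))]
jar 350 370 293 322 [[ 0.42559323 -0.03845258  0.07      ]]
```

```bash
cat >> h.py <<'E'
from scipy.spatial.transform import Rotation as Ro
def need(target,yaw_y=None,o=None):
    "tool-axis shift units to TCP target and turn units about tool z to bring tool y to yaw (deg)"
    o=o or status.get_obs(); R=Ro.from_rotvec(o['orientation']).as_matrix()
    print('tcp',o['tcp_pos'].round(4),'yaw_y',round(yawof(R[:,1]),2),'tilt',np.degrees(np.arccos(-R[2,2])).round(2),'t',o['clock'],'F',o['contact_force'].round(1),'w',round(o['grip_width'],4))
    print('units',(R.T@(np.array(target)-o['tcp_pos'])/.02).round(2),'turn',None if yaw_y is None else round(-(yaw_y-yawof(R[:,1]))/45,3))
E
python3 -m crank '[[0,0,-0.42,0,0,-0.145],[0,0,-0.42,0,0,-0.145],[0,0,-0.42,0,0,-0.145],[0,0,-0.42,0,0,-0.145],[0,0,-0.42,0,0,-0.145],[0,0,-0.42,0,0,-0.145],[0,0,-0.42,0,0,-0.145],[0,0,-0.42,0,0,-0.145],[0,0,-0.42,0,0,-0.145],[0,0,-0.42,0,0,-0.145],[0,0,-0.42,0,0,-0.145],[0,0,-0.42,0,0,-0.145]]' 1
python3 -c "
from h import *
need([.52,-.2,.3],11.5)"
```

```text
clock: 1.3
tcp_pos: [0.2725, -0.6172, 0.3008]
orientation: [-1.968, -2.447, -0.001]
contact_force: [-0.9, -0.6, -0.5]
grip_width: 0.0853
gripper_force: 0.0
tcp [ 0.2725 -0.6172  0.3008] yaw_y 12.39 tilt 0.07 t 1.3 F [-0.9 -0.6 -0.5] w 0.0853
units [17.72 16.57  0.06] turn 0.02
```

```bash
python3 -m crank '[[1,0.94,0,0,0,0],[1,0.94,0,0,0,0],[1,0.94,0,0,0,0],[1,0.94,0,0,0,0],[1,0.94,0,0,0,0],[1,0.94,0,0,0,0],[1,0.94,0,0,0,0],[1,0.94,0,0,0,0],[1,0.94,0,0,0,0],[1,0.94,0,0,0,0],[1,0.94,0,0,0,0],[1,0.94,0,0,0,0]]' >/dev/null
python3 -m crank '[[1,0.9,0,0,0,0.02],[1,0.9,0,0,0,0],[1,0.9,0,0,0,0],[1,0.9,0,0,0,0],[1,0.9,0,0,0,0],[1,0.9,0,0,0,0],[1,0,0,0,0,0],[1,0,0,0,0,0],[1,0,0,0,0,0],[1,0,0,0,0,0],[1,0,0,0,0,0],[0,0,0,0,0,0]]'
python3 -c "
from h import *
f=grab('wrist');save(f,'w1.png');print(np.linalg.inv(f['world_to_cam']).round(3).tolist(),f['fovy'])
need([.4685,.2101,.1],11.5)"
```

```text
clock: 3.7
tcp_pos: [0.5044, -0.0956, 0.3014]
orientation: [-1.989, -2.432, 0.0]
contact_force: [-0.6, 0.6, 0.7]
grip_width: 0.0857
gripper_force: 0.0
[[0.98, -0.188, -0.063, 0.489], [0.198, 0.93, 0.309, -0.016], [0.001, -0.315, 0.949, 0.475], [0.0, 0.0, 0.0, 1.0]] 62.825199761477734
tcp [ 0.5047 -0.0977  0.3013] yaw_y 11.31 tilt 0.05 t 3.75 F [-0.4 -1.1  0. ] w 0.0855
units [15.45  1.25 10.05] turn -0.004
```

View pics/w1.png

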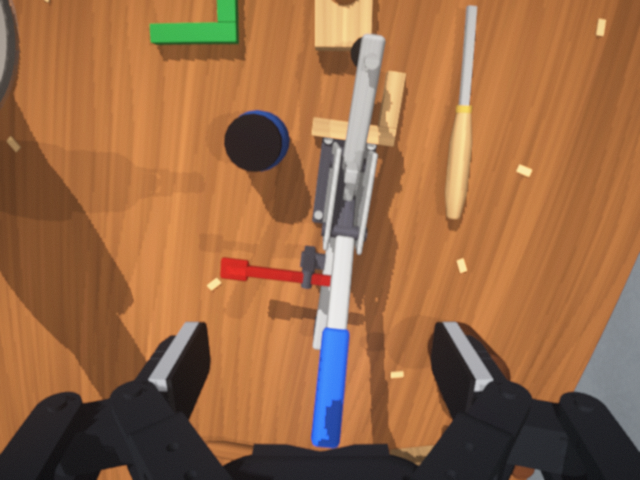

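The wrist view shows the paddle at (235,269), the grip spanning (325,333) to (327,443), the jar at (255,140) and the fence around (355,130). I'll enlarge the fence.

```bash
python3 - <<'E'
from h import *
f=load('wrist'); im=f['image'][60:150,300:420,::-1]
cv2.imwrite('pics/c2.png',cv2.resize(im,None,fx=6,fy=6,interpolation=cv2.INTER_CUBIC))
hsv=cv2.cvtColor(f['image'],cv2.COLOR_RGB2HSV);H,S,V=cv2.split(hsv)
b=((H<6)|(H>174))&(S>150)&(V>60);b[:250]=0;b[295:]=0;b[:,:215]=0;b[:,335:]=0
v,u=np.nonzero(b);m=u<249
print('paddle px',u[m].min(),u[m].max(),v[m].min(),v[m].max(),'pos',depthpts(f,np.c_[u,v])[m].mean(0).round(4))
D=depthpts(f,np.c_[u,v]);m=(u>252)&(u<295);a=np.polyfit(D[m][:,0],D[m][:,1],1);print('lever yaw',np.degrees(np.arctan(a[0])), D[m][:,2].mean(),D[m][:,0].min(),D[m][:,0].max())
b=(H>105)&(H<125)&(S>150)&(V>100);b[:320]=0;b[:,:305]=0;b[:,360:]=0
v,u=np.nonzero(b);D=depthpts(f,np.c_[u,v])
for y in range(335,445,12):
    m=abs(v-y)<2
    if m.any(): print(y,u[m].min(),u[m].max(),np.median(D[m],0).round(4))
E
```

```text
paddle px 221 248 258 280 pos [ 0.4307 -0.1821  0.0912]
lever yaw 6.411888485877447 0.09057619768420068 0.449223259870898 0.4946017196057262
335 323 348 [ 0.5373 -0.1889  0.1765]
347 321 347 [ 0.5379 -0.1976  0.1823]
359 320 345 [ 0.5381 -0.2057  0.1884]
371 319 344 [ 0.5389 -0.2138  0.1939]
383 317 343 [ 0.5391 -0.222   0.1995]
395 316 342 [ 0.5398 -0.2301  0.205 ]
407 315 341 [ 0.5405 -0.2381  0.2105]
419 314 340 [ 0.5414 -0.2457  0.2161]
431 312 339 [ 0.5419 -0.2537  0.2214]
443 313 337 [ 0.5429 -0.2618  0.2264]
```

View pics/c2.png

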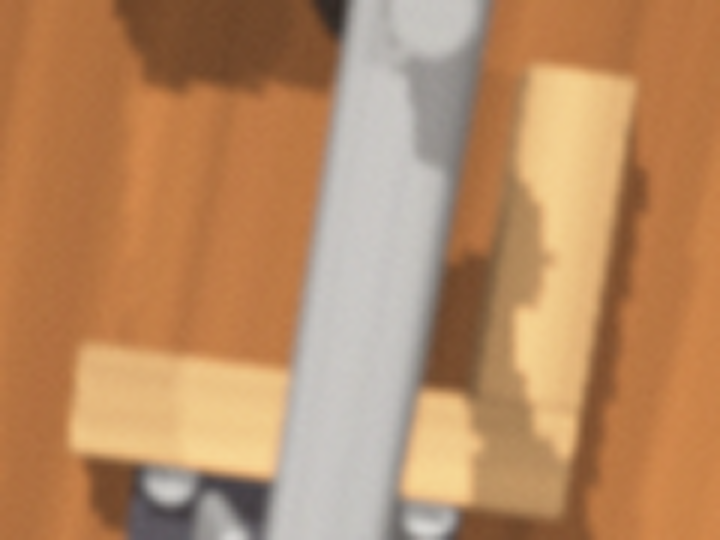

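The crop shows the end stop's inner top edge running (80,343) to (470,392), and the rail's inner edge running (527,66) to (478,392).

```bash
python3 - <<'E'
from h import *
f=load('wrist')
c=lambda L:[((x+.5)/6-.5+300,(y+.5)/6-.5+60) for x,y in L]
P=plane(f,c([(476,392),(80,343),(527,66),(72,452),(560,518),(635,80)]),.016)
print(P.round(4).tolist(),'xyaw',yawof(P[0]-P[1]),yawof(P[4]-P[3]),'yyaw',yawof(P[2]-P[0])-90,yawof(P[5]-P[4])-90)
print('len stop',np.linalg.norm(P[0]-P[1]),'rail',np.linalg.norm(P[0]-P[2]))
E
python3 -m crank '[[1,0.1,0,0,0,0],[1,0.1,0,0,0,0],[1,0.1,0,0,0,0],[1,0.1,0,0,0,0],[1,0.1,0,0,0,0],[1,0.1,0,0,0,0],[1,0.1,0,0,0,0],[1,0.1,-0.1,0,0,0],[1,0.1,0,0,0,0],[1,0,0,0,0,0],[1,0,0,0,0,0],[1,0,0,0,0,0]]'
python3 -c "
from h import *
f=grab('wrist');save(f,'w2.png')
need([.4685,.2101,.05],11.5)"
```

```text
[[0.5554, -0.0099, 0.016], [0.481, -0.0161, 0.016], [0.551, 0.0483, 0.016], [0.4833, -0.0359, 0.016], [0.5766, -0.0291, 0.016], [0.5709, 0.0501, 0.016]] xyaw 4.798674133535507 4.116546816854532 yyaw 4.325493091602453 4.114414600179757
len stop 0.0747364511243899 rail 0.05826989002906183
clock: 4.95
tcp_pos: [0.4767, 0.1395, 0.303]
orientation: [1.996, 2.425, -0.001]
contact_force: [-0.7, 0.7, -0.5]
grip_width: 0.0857
gripper_force: 0.0
tcp [0.4757 0.1434 0.3032] yaw_y 11.34 tilt 0.07 t 5.0 F [-0.7  1.7  0.7] w 0.0849
units [ 3.32  0.3  12.67] turn -0.004
```

View pics/w2.png

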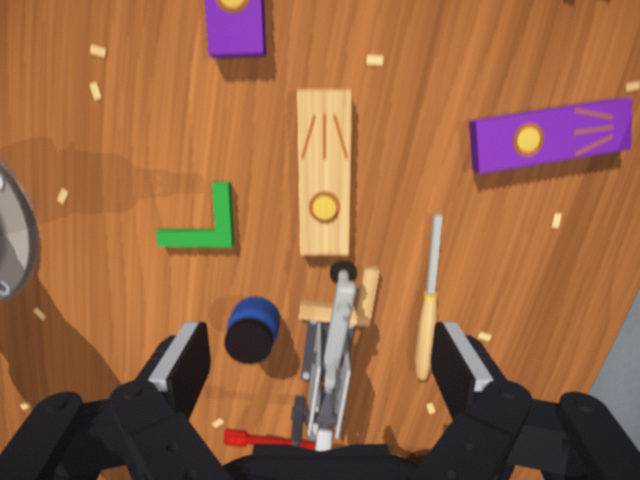

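The plaque's corners here are about (297,90), (351,89), (350,255) and (301,256). The boss is at (324,207).

```bash
python3 - <<'E'
from h import *
f=load('wrist');hsv=cv2.cvtColor(f['image'],cv2.COLOR_RGB2HSV);H,S,V=cv2.split(hsv)
Q=plane(f,[(297,90),(351,89.5),(350,252),(301,253)],.024)
print(Q.round(4).tolist(),'yaw',yawof(Q[0]-Q[3])-90,yawof(Q[1]-Q[2])-90,'top end mid',((Q[0]+Q[1])/2).round(4),'len',np.linalg.norm(Q[0]-Q[3]))
print('boss',plane(f,[(324,207)],.0315))
y=np.radians(11.5);e=(Q[0]+Q[1])/2;print('grip',e-.04*np.array([-np.sin(y),np.cos(y),0]))
E
```

```text
[[0.4318, 0.2433, 0.024], [0.4892, 0.255, 0.024], [0.5277, 0.0727, 0.024], [0.4694, 0.06, 0.024]] yaw 11.590938079068934 11.951297781407874 top end mid [0.4605 0.2492 0.024 ] len 0.18703557057488185
boss [[0.48537218 0.12310544 0.0315    ]]
grip [0.46845242 0.20995833 0.024     ]
```

```bash
python3 -m crank '[[1,0.1,0.6,0,0,-0.005],[1,0.1,1,0,0,0],[1,0.1,1,0,0,0],[0.3,0,1,0,0,0],[0,0,1,0,0,0],[0,0,1,0,0,0],[0,0,1,0,0,0],[0,0,1,0,0,0],[0,0,1,0,0,0],[0,0,1,0,0,0],[0,0,0.5,0,0,0],[0,0,0,0,0,0]]'
python3 -c "
from h import *
need([.4685,.2100,.006],11.6)"
```

```text
clock: 6.2
tcp_pos: [0.469, 0.2047, 0.0999]
orientation: [-1.99, -2.43, 0.004]
contact_force: [0.4, -0.4, -0.2]
grip_width: 0.0855
gripper_force: 0.0
tcp [0.469  0.2047 0.0999] yaw_y 11.37 tilt 0.16 t 6.2 F [ 0.4 -0.4 -0.2] w 0.0855
units [0.27 0.04 4.69] turn -0.005
```

```bash
python3 -m crank '[[0.27,0.04,0.9,0,0,-0.005],[0,0,1,0,0,0],[0,0,1,0,0,0],[0,0,0.8,0,0,0],[0,0,0.5,0,0,0],[0,0,0.45,0,0,0],[0,0,0,0,0,0],[0,0,0,0,0,0]]' && python3 -m crank '[[0,0,0,0,0,0],[0,0,0,0,0,0],[0,0,0,0,0,0],[0,0,0,0,0,0],[0,0,0,0,0,0],[0,0,0,0,0,0],[0,0,0,0,0,0],[0,0,0,0,0,0]]' 0 25
python3 -c "
from h import *
need([.4685,.2100,.006],11.6)"
```

```text
clock: 7.0
tcp_pos: [0.4694, 0.212, 0.0085]
orientation: [1.984, 2.436, 0.001]
contact_force: [-0.4, 0.3, 0.8]
grip_width: 0.0852
gripper_force: 0.0
clock: 7.8
tcp_pos: [0.4691, 0.2118, 0.0081]
orientation: [-1.984, -2.436, 0.0]
contact_force: [-0.1, 0.4, -1.0]
grip_width: -0.0002
gripper_force: 0.0
tcp [0.4691 0.2118 0.0081] yaw_y 11.67 tilt 0.0 t 7.8 F [-0.1  0.4 -1. ] w -0.0002
units [-0.08 -0.05  0.1 ] turn 0.002
```

```bash
python3 -c "
from h import *
f=grab('scene');cv2.imwrite('pics/s2.png',cv2.resize(f['image'][150:350,250:480,::-1],None,fx=3,fy=3,interpolation=cv2.INTER_CUBIC))
print(status.get_obs()['gripper_force'],status.get_obs()['grip_width'])"
```

```text
0.0 0.00039927003015175465
```

View pics/s2.png

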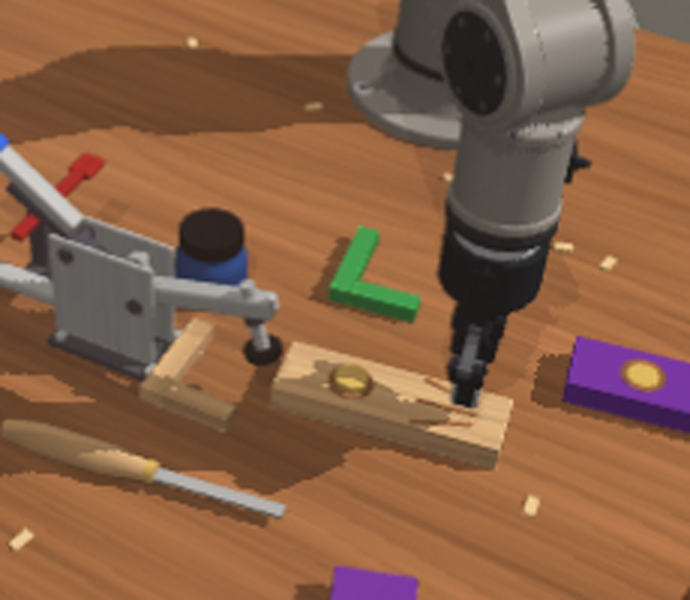

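The fingers have shut above the plaque's top face, with the tip at crop (465,400). The plaque looks unmoved. I'll measure the real tip height.

```bash
python3 - <<'E'
from h import *
f=grab('scene')
for v in range(268,290,2):
    print(v,[ (int(f['image'][v,u].sum()),depthpts(f,[(u,v)]).round(3).tolist()[0]) for u in (402,405,408)])
E
```

```text
268 [(159, [0.514, 0.211, 0.129]), (296, [0.518, 0.219, 0.137]), (205, [1.202, 0.415, 0.812])]
270 [(140, [0.524, 0.215, 0.134]), (290, [0.523, 0.221, 0.137]), (272, [0.511, 0.225, 0.128])]
272 [(207, [1.202, 0.415, 0.812]), (283, [0.525, 0.223, 0.133]), (135, [0.523, 0.229, 0.134])]
274 [(132, [0.53, 0.218, 0.128]), (173, [0.529, 0.225, 0.131]), (111, [0.526, 0.23, 0.131])]
276 [(79, [0.516, 0.215, 0.109]), (114, [0.524, 0.224, 0.121]), (80, [0.528, 0.232, 0.128])]
278 [(150, [0.484, 0.207, 0.069]), (76, [0.499, 0.218, 0.089]), (75, [0.511, 0.228, 0.105])]
280 [(129, [0.48, 0.207, 0.06]), (78, [0.482, 0.214, 0.065]), (238, [0.473, 0.219, 0.06])]
282 [(90, [0.483, 0.208, 0.056]), (84, [0.483, 0.215, 0.06]), (249, [0.476, 0.221, 0.057])]
284 [(130, [0.483, 0.209, 0.05]), (78, [0.483, 0.216, 0.054]), (265, [0.473, 0.221, 0.048])]
286 [(337, [0.465, 0.205, 0.024]), (452, [0.462, 0.212, 0.025]), (469, [0.459, 0.218, 0.026])]
288 [(493, [0.473, 0.208, 0.026]), (426, [0.468, 0.214, 0.025]), (330, [0.468, 0.221, 0.029])]
```

```bash
python3 - <<'E'
from h import *
print(r.grip_point_offset,[a for a in dir(r) if a[0]!='_'])
f=grab('scene');o=status.get_obs();print(o['tcp_pos'],o['joints'].round(3))
g=grab('wrist');t=np.r_[o['tcp_pos'],1];q=g['world_to_cam']@t;print('tcp in wristcam',q)
# dark finger pixels in scene: points within column near tcp
v,u=np.mgrid[200:300,380:430].reshape(2,-1);D=depthpts(f,np.c_[u,v]);dark=f['image'][v,u].sum(1)<200
m=dark&(abs(D[:,0]-.475)<.03)&(abs(D[:,1]-.212)<.03);print(m.sum(),np.sort(D[m][:,2])[:30].round(3),D[m&(D[:,2]<.06)].mean(0))
E
```

```text
0.0187 ['Unreachable', 'grip_point_offset', 'hand_in']
[0.46910831 0.21177677 0.00806671] [-0.059  0.569 -0.609  2.047  0.513  0.679 -0.8  ]
tcp in wristcam [-8.17419264e-04 -2.19113558e-02 -1.90168583e-01  1.00000000e+00]
709 [0.048 0.049 0.049 0.049 0.05  0.05  0.05  0.05  0.051 0.051 0.052 0.053
 0.053 0.054 0.056 0.057 0.058 0.058 0.058 0.059 0.06  0.061 0.062 0.062
 0.062 0.062 0.062 0.063 0.063 0.064] [0.48078856 0.21299309 0.05270965]
```

```bash
python3 -m crank '[[0,0,0,0,0,0],[0,0,0,0,0,0],[0,0,0,0,0,0],[0,0,0,0,0,0],[0,0,0,0,0,0]]' 1 25 >/dev/null; python3 -m crank '[[-0.08,-0.04,0.5,0,0,0],[0,0,0.5,0,0,0],[0,0,0.4,0,0,0],[0,0,0.3,0,0,0],[0,0,0,0,0,0],[0,0,0,0,0,0]]'
```

```text
clock: 9.1
tcp_pos: [0.4685, 0.2102, -0.0261]
orientation: [-1.984, -2.436, 0.0]
contact_force: [0.2, -0.1, 0.6]
grip_width: 0.0854
gripper_force: 0.0
```

```bash
python3 -m crank '[[0,0,0,0,0,0],[0,0,0,0,0,0],[0,0,0,0,0,0],[0,0,0,0,0,0],[0,0,0,0,0,0],[0,0,0,0,0,0]]' 0 25
python3 -c "
from h import *
need([.4685,.2100,-.028],11.6)"
```

```text
clock: 9.7
tcp_pos: [0.4688, 0.2102, -0.0254]
orientation: [1.984, 2.435, 0.001]
contact_force: [-0.9, -0.3, 5.7]
grip_width: 0.0592
gripper_force: 27.3
tcp [ 0.4688  0.2102 -0.0254] yaw_y 11.66 tilt 0.03 t 9.7 F [-0.9 -0.3  5.7] w 0.0592
units [-0.01 -0.02  0.13] turn 0.001
```

```bash
python3 -m crank '[[0,0,-0.05,0,0,0.04],[0,0,0,0,0,0.04],[0,0,0,0,0,0.04],[0,0,0,0,0,0.043],[0,0.3,0,0,0,0],[-0.2,0.4,0,0,0,0],[-0.4,0.4,0,0,0,0],[-0.4,0.4,0,0,0,0],[-0.4,0.2,0,0,0,0],[-0.4,0,0,0,0,0],[0,0,0,0,0,0],[0,0,0,0,0,0]]'
python3 -c "
from h import *
grab('top')
need([.5136,.1374,-.028],4.3)"
```

```text
clock: 10.9
tcp_pos: [0.5049, 0.1761, -0.025]
orientation: [-2.136, -2.303, 0.001]
contact_force: [-0.3, -0.7, -1.9]
grip_width: 0.0593
gripper_force: 27.5
tcp [ 0.5049  0.1766 -0.0249] yaw_y 4.34 tilt 0.03 t 10.95 F [ 0.1 -0.7 -1.1] w 0.0597
units [-1.99  0.29  0.15] turn 0.001
```

```bash
python3 -m crank '[[-0.3,0,0,0,0,0],[-0.4,0,0,0,0,0],[-0.4,0,0,0,0,0],[-0.3,0,0,0,0,0],[-0.2,0,0,0,0,0],[-0.1,0,0,0,0,0],[-0.05,0,0,0,0,0],[0,0,0,0,0,0]]'; for i in 1; do python3 -m crank '[[-0.05,0,0,0,0,0],[-0.05,0,0,0,0,0],[0,0,0,0,0,0]]';  done
```

```text
clock: 11.75
tcp_pos: [0.5079, 0.1417, -0.0249]
orientation: [2.136, 2.304, -0.0]
contact_force: [-0.4, -0.9, -2.3]
grip_width: 0.0594
gripper_force: 27.5
clock: 12.05
tcp_pos: [0.5081, 0.1399, -0.0249]
orientation: [2.136, 2.304, 0.0]
contact_force: [0.3, 0.1, -1.8]
grip_width: 0.0593
gripper_force: 27.5
```

```bash
python3 -m crank '[[-0.04,0,0,0,0,0],[-0.04,0,0,0,0,0],[0,0,0,0,0,0]]' | egrep 'tcp|contact'; python3 -m crank '[[-0.04,0,0,0,0,0],[0,0,0,0,0,0]]' | egrep 'tcp|contact';python3 -m crank '[[-0.04,0,0,0,0,0],[0,0,0,0,0,0]]' | egrep 'tcp|contact'
```

```text
tcp_pos: [0.5082, 0.1389, -0.0248]
contact_force: [-0.2, 2.8, -2.2]
tcp_pos: [0.5081, 0.1388, -0.0247]
contact_force: [-0.2, 4.9, -2.3]
tcp_pos: [0.5081, 0.1388, -0.0247]
contact_force: [-1.6, 6.9, -1.9]
```

```bash
python3 -m crank '[[0,0.06,0,0,0,0],[0,0.06,0,0,0,0],[0,0,0,0,0,0]]' | egrep 'tcp|contact'; python3 -m crank '[[0,0.05,0,0,0,0],[0,0.05,0,0,0,0],[0,0,0,0,0,0]]' | egrep 'tcp|contact';python3 -m crank '[[0,0.04,0,0,0,0],[0,0,0,0,0,0]]' | egrep 'tcp|contact'
```

```text
tcp_pos: [0.5086, 0.139, -0.0252]
contact_force: [-5.5, 8.1, -0.5]
tcp_pos: [0.5102, 0.1391, -0.0253]
contact_force: [-6.6, 6.9, -1.2]
tcp_pos: [0.5108, 0.1392, -0.0253]
contact_force: [-6.6, 7.1, -0.8]
```

```bash
for i in 1; do python3 -m crank '[[0,0.04,0,0,0,0],[0,0.04,0,0,0,0],[0,0,0,0,0,0]]' | egrep 'tcp|contact|orien'; python3 -m crank '[[0,0.04,0,0,0,0],[0,0,0,0,0,0]]' | egrep 'tcp|contact';python3 -m crank '[[0,0.04,0,0,0,0],[0,0,0,0,0,0]]' | egrep 'tcp|contact|orien'; done
python3 -c "
from h import *
f=grab('top');print(status.get_obs()['moment']); cv2.imwrite('pics/t3.png',cv2.resize(f['image'][215:315,230:370,::-1],None,fx=5,fy=5,interpolation=cv2.INTER_CUBIC))"
```

```text
tcp_pos: [0.5124, 0.1393, -0.0253]
orientation: [-2.133, -2.301, 0.002]
contact_force: [-6.5, 7.1, -0.9]
tcp_pos: [0.5132, 0.1393, -0.0252]
contact_force: [-5.7, 7.4, -0.7]
tcp_pos: [0.514, 0.1394, -0.0253]
orientation: [-2.133, -2.301, 0.002]
contact_force: [-7.2, 7.0, 0.0]
[ 1.56401556  1.42033127 -0.71569938]
```

View pics/t3.png

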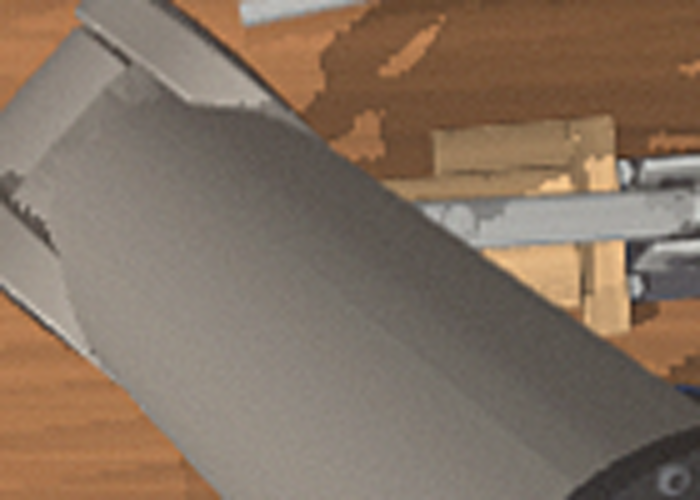

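The plaque's end is against the stop, at crop (582,250), and its side is very close to the rail along y≈175. I'll keep creeping toward the rail.

```bash
for i in 1; do python3 -m crank '[[0,0.04,0,0,0,0],[0,0,0,0,0,0]]' | egrep 'tcp|contact'; python3 -m crank '[[0,0.04,0,0,0,0],[0,0,0,0,0,0]]' | egrep 'tcp|contact|orien'; done
```

```text
tcp_pos: [0.5147, 0.1394, -0.0253]
contact_force: [-6.5, 7.1, -0.5]
tcp_pos: [0.5152, 0.1395, -0.0253]
orientation: [-2.133, -2.301, 0.003]
contact_force: [-7.8, 7.3, 0.9]
```

```bash
for i in 1; do python3 -m crank '[[0,0.04,0,0,0,0],[0,0,0,0,0,0]]' | egrep 'tcp|contact'; python3 -m crank '[[0,0.04,0,0,0,0],[0,0,0,0,0,0]]' | egrep 'tcp|contact|orien'; python3 -m crank '[[0,0.04,0,0,0,0],[0,0,0,0,0,0]]' | egrep 'tcp|contact|orien'; done;python3 -c "
from h import *
print(status.get_obs()['moment'])
need([.5136,.1374,-.028],4.3)"
```

```text
tcp_pos: [0.5152, 0.1394, -0.0253]
contact_force: [-10.8, 7.3, 4.4]
tcp_pos: [0.5152, 0.1394, -0.0253]
orientation: [-2.132, -2.3, 0.006]
contact_force: [-13.0, 6.4, 6.5]
tcp_pos: [0.5152, 0.1394, -0.0253]
orientation: [-2.131, -2.3, 0.008]
contact_force: [-14.7, 6.2, 9.9]
[ 1.40830227  3.0229392  -0.89254831]
tcp [ 0.5152  0.1394 -0.0253] yaw_y 4.35 tilt 0.46 t 15.3 F [-14.7   6.2   9.9] w 0.0594
units [-0.1  -0.09  0.14] turn 0.001
```

```bash
python3 -m crank '[[0,0,0,0,0,0],[0,0,0,0,0,0],[0,0,0,0,0,0],[0,0,0,0,0,0],[0,0,0,0,0,0]]' 1; python3 -m crank '[[0,0,-0.5,0,0,0],[0,0,-1,0,0,0],[0,0,-1,0,0,0],[0,0,-1,0,0,0],[0.5,0,-1,0,0,0],[1,0,-1,0,0,0],[1,0,-1,0,0,0],[1,0,-1,0,0,0],[1,0,-1,0,0,0],[1,0,-1,0,0,0],[0,0,0,0,0,0]]' 
python3 -c "
from h import *
f=grab('wrist');save(f,'w4.png')"
```

```text
clock: 15.8
tcp_pos: [0.5211, 0.1372, -0.0249]
orientation: [2.136, 2.303, 0.0]
contact_force: [0.3, -0.7, 0.9]
grip_width: 0.0853
gripper_force: 0.0
clock: 16.9
tcp_pos: [0.5129, 0.252, 0.1689]
orientation: [2.13, 2.308, 0.011]
contact_force: [0.1, 0.3, 0.6]
grip_width: 0.085
gripper_force: 0.0
```

View pics/w4.png

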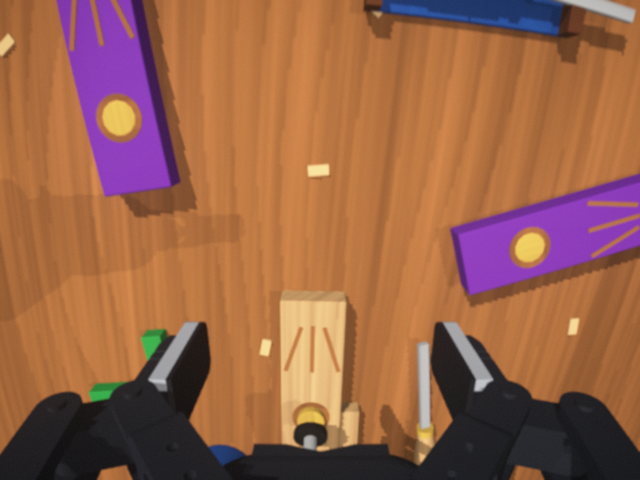

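The plaque lies beside the rail with the boss just under the pad, at (310,420). Next is the handle: I'll close the fingers and travel high.

```bash
python3 -m crank '[[0,0,-1,0,0,0],[0,0,-1,0,0,0],[-0.5,0,-1,0,0,0],[-1,0,-1,0,0,0],[-1,0,-1,0,0,0],[-1,0,-1,0,0,0],[-1,0,0,0,0,0],[-1,0,0,0,0,0],[-1,0,0,0,0,0],[-1,0,0,0,0,0],[-1,0,0,0,0,0],[-1,0,0,0,0,0]]' 0 30 >/dev/null;  python3 -m crank '[[-1,0,0,0,0,0],[-1,0,0,0,0,0],[-1,0,0,0,0,0],[-1,0,0,0,0,0],[-1,0,0,0,0,0],[-1,0,0,0,0,0],[0,0,0,0,0,0]]'
python3 - <<'E'
from h import *
grab('top');f=grab('wrist')
need([.541,-.234,.25],4.35)
hsv=cv2.cvtColor(f['image'],cv2.COLOR_RGB2HSV);H,S,V=cv2.split(hsv)
v,u=np.mgrid[0:480,0:640].reshape(2,-1);D=depthpts(f,np.c_[u,v])
# local fence coords
y=np.radians(4.35);C=np.array([.5548,-.0099]);L=(D[:,:2]-C)@np.array([[np.cos(y),-np.sin(y)],[np.sin(y),np.cos(y)]])
pale=(H.ravel()>12)&(H.ravel()<20)&(S.ravel()<125)&(V.ravel()>120)
m=pale&(abs(D[:,2]-.024)<.0035)&(abs(L[:,0])<.1)&(L[:,1]>-.03)&(L[:,1]<.25)
n=pale&(abs(D[:,2]-.016)<.0035)&(abs(L[:,0])<.1)&(L[:,1]>-.03)&(L[:,1]<.07)
print('panel',m.sum(),np.percentile(L[m],[1,50,99],axis=0).round(4).tolist())
for a in np.arange(.0,.2,.02):
    k=m&(abs(L[:,1]-a)<.005)
    if k.sum()>20: print(round(a,2),np.percentile(L[k][:,0],[2,98]).round(4))
E
```

```text
clock: 18.85
tcp_pos: [0.5345, -0.0669, 0.2836]
orientation: [-2.143, -2.296, 0.005]
contact_force: [-0.5, 0.3, -0.3]
grip_width: 0.0001
gripper_force: 0.0
tcp [ 0.5349 -0.0627  0.2842] yaw_y 4.22 tilt 0.1 t 18.95 F [-0.7  1.3 -0.2] w -0.0
units [-8.57 -0.32  1.71] turn -0.003
panel 4091 [[-0.0582, -0.0116], [-0.0203, 0.0842], [0.0977, 0.1421]]
0.0 [-0.0591  0.0995]
0.02 [-0.0587  0.0986]
0.04 [-0.0582  0.0005]
0.06 [-0.0577  0.0004]
0.08 [-0.0573  0.0002]
0.1 [-0.0567  0.001 ]
0.12 [-0.0563  0.0009]
0.14 [-0.0558  0.0008]
```

```bash
python3 - <<'E'
from h import *
f=load('wrist');y=np.radians(4.35);C=np.array([.5548,-.0099]);M=np.array([[np.cos(y),-np.sin(y)],[np.sin(y),np.cos(y)]])
def rect(z):  # resample image on plane z, fence coords, 0.5mm/px : x -80..40, y -30..200
    xs,ys=np.meshgrid(np.arange(-.08,.04,.0005),np.arange(.2,-.03,-.0005))
    W=np.c_[np.c_[xs.ravel(),ys.ravel()]@M.T+C,np.full(xs.size,z),np.ones(xs.size)]
    c=(f['world_to_cam']@W.T)[:3].T; s=np.c_[c[:,0]/-c[:,2],-c[:,1]/-c[:,2]]
    p=cv2.projectPoints(np.c_[s,np.ones(len(s))],np.zeros(3),np.zeros(3),K(f),np.array([float(f['k1']),0,0,0]))[0].reshape(-1,2).astype(np.float32)
    return cv2.remap(f['image'],p[:,0].reshape(xs.shape),p[:,1].reshape(xs.shape),cv2.INTER_LINEAR)
g=rect(.024)[:,:,2].astype(float);g=cv2.GaussianBlur(g,(0,0),1.5);d=np.diff(g,axis=1)
for a in np.arange(0,.16,.02):
    i=int((.2-a)/.0005);row=d[max(0,i-4):i+5].mean(0)
    L=row[20:80];R=row[140:190];print(round(a,2),'left',-.08+.0005*(20+L.argmax()),round(L.max(),1),'right',-.08+.0005*(140+R.argmin()),round(R.min(),1))
a=rect(.024);b=rect(.016);cv2.imwrite('pics/t5.png',np.hstack([a,b])[:,:,::-1])
E
```

```text
0.0 left -0.0425 15.4 right -0.0040000000000000036 -2.8
0.02 left -0.0595 10.6 right -0.009999999999999995 -4.1
0.04 left -0.059 9.8 right -0.0010000000000000009 -2.7
0.06 left -0.043000000000000003 20.6 right 0.0005000000000000004 -11.5
0.08 left -0.0425 15.6 right 0.0010000000000000009 -13.1
0.1 left -0.058 11.6 right 0.0010000000000000009 -13.6
0.12 left -0.0575 11.3 right 0.0020000000000000018 -13.2
0.14 left -0.0575 12.2 right 0.0020000000000000018 -12.7
```

View pics/t5.png

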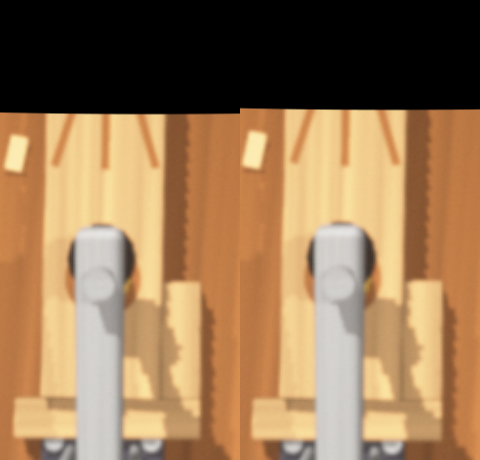

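The rectified view shows the plaque against both fence arms, with the boss under the pad. I'll check their relative angle numerically.

```bash
cat > rc.py <<'E'
from h import *
y=np.radians(4.35);C=np.array([.5548,-.0099]);M=np.array([[np.cos(y),-np.sin(y)],[np.sin(y),np.cos(y)]])
def rect(f,z):
    xs,ys=np.meshgrid(np.arange(-.09,.04,.0005),np.arange(.21,-.04,-.0005))
    W=np.c_[np.c_[xs.ravel(),ys.ravel()]@M.T+C,np.full(xs.size,z),np.ones(xs.size)]
    c=(f['world_to_cam']@W.T)[:3].T; s=np.c_[c[:,0]/-c[:,2],-c[:,1]/-c[:,2]]
    p=cv2.projectPoints(np.c_[s,np.ones(len(s))],np.zeros(3),np.zeros(3),K(f),np.array([float(f['k1']),0,0,0]))[0].reshape(-1,2).astype(np.float32)
    return cv2.remap(f['image'],p[:,0].reshape(xs.shape),p[:,1].reshape(xs.shape),cv2.INTER_LINEAR)
def edge(f,z,vert,at,lo,hi,sign):
    g=cv2.GaussianBlur(rect(f,z)[:,:,2].astype(float),(0,0),1.5)
    if not vert: g=g[::-1].T; o1,o2=-.09,-.04   # rows: x, cols: y ascending
    out=[]
    for a in at:
        if vert: i=int(round((.21-a)/.0005)); row=g[i-3:i+4].mean(0); o=-.09
        else: i=int(round((a+.09)/.0005)); row=g[i-3:i+4].mean(0); o=-.04
        d=np.diff(row)*sign; j0=int((lo-o)/.0005);j1=int((hi-o)/.0005);k=j0+d[j0:j1].argmax()
        p=d[k-1:k+2];den=p[0]-2*p[1]+p[2];out.append(o+.0005*(k+.5+(0 if den==0 else .5*(p[0]-p[2])/den)))
    s,c=np.polyfit(at,out,1); print(np.round(out,4),'slope deg',round(np.degrees(np.arctan(s)),2)); return out
E
python3 - <<'E'
from rc import *
f=load('wrist')
print('rail right');edge(f,.016,1,np.arange(-.01,.056,.01),.012,.026,-1)
print('rail left');edge(f,.016,1,np.arange(.005,.056,.01),-.004,.006,1)
print('panel right (y>65)');edge(f,.024,1,np.arange(.07,.15,.01),-.006,.006,-1)
print('panel left');edge(f,.024,1,np.r_[.01:.05:.01,.1:.15:.01],-.066,-.054,1)
print('stop outer');edge(f,.016,0,np.r_[-.072:-.052:.005,.002:.015:.005],-.03,-.012,1)
print('stop inner left');edge(f,.016,0,np.r_[-.073:-.064:.002],-.006,.006,-1)
E
```

```text
rail right
[0.0207 0.0206 0.0209 0.0208 0.0208 0.021  0.0209] slope deg 0.28
rail left
[0.0022 0.0057 0.0022 0.0025 0.0047 0.0047] slope deg 1.64
panel right (y>65)
[0.0009 0.0011 0.0014 0.0015 0.0016 0.0021 0.0021 0.0023] slope deg 1.14
panel left
[-0.0598 -0.0594 -0.0592 -0.059  -0.0577 -0.0575 -0.0575 -0.0573 -0.0572] slope deg 1.15
stop outer
[-0.0198 -0.02   -0.02   -0.0262 -0.0198 -0.0205 -0.0206] slope deg 0.62
stop inner left
[0.0002 0.0003 0.0004 0.0004 0.0004] slope deg 1.13
```

The plaque sits about 1° clockwise of the fence, so the rail push twisted it in the grip. I'll regrip it square and firmer, then reseat it with lighter pushes.

```bash
python3 -m crank '[[0.6,0,0,0,0,0],[1,-0.02,0,0,0,0],[1,-0.02,0,0,0,0],[1,-0.02,0,0,0,0],[1,-0.02,0,0,0,0],[1,-0.02,0,0,0,0],[1,-0.02,0,0,0,0],[1,0,0,0,0,0],[1,0,0,0,0,0],[1,0,0.5,0,0,0],[0.6,0,1,0,0,0],[0,0,1,0,0,0]]' 1 70 >/dev/null;  python3 -m crank '[[0,0,1,0,0,0],[0,0,1,0,0,0],[0,0,1,0,0,0],[0,0,1,0,0,0],[0,0,0,0,0,0]]'
python3 -c "
from h import *
need([.5152,.139,-.025],4.1)"
```

```text
clock: 20.65
tcp_pos: [0.5152, 0.1425, 0.1528]
orientation: [-2.13, -2.305, 0.006]
contact_force: [-0.1, 0.6, -0.5]
grip_width: 0.0852
gripper_force: 0.0
tcp [0.5152 0.1425 0.1528] yaw_y 4.5 tilt 0.28 t 20.65 F [-0.1  0.6 -0.5] w 0.0852
units [-0.17  0.03  8.89] turn 0.009
```

```bash
python3 -m crank '[[-0.17,0.03,1,0,0,0.009],[0,0,1,0,0,0],[0,0,1,0,0,0],[0,0,1,0,0,0],[0,0,1,0,0,0],[0,0,1,0,0,0],[0,0,1,0,0,0],[0,0,0.8,0,0,0],[0,0,0.5,0,0,0],[0,0,0.3,0,0,0],[0,0,0,0,0,0],[0,0,0,0,0,0]]'|egrep 'tcp|cont'
python3 -c "
from h import *
need([.5152,.139,-.0245],4.1)"
```

```text
tcp_pos: [0.5193, 0.1383, -0.0163]
contact_force: [0.2, 0.6, 0.7]
tcp [ 0.5193  0.1383 -0.0163] yaw_y 3.93 tilt 0.05 t 21.85 F [0.2 0.6 0.7] w 0.0854
units [ 0.05 -0.2   0.41] turn -0.004
```

```bash
python3 -m crank '[[0.05,-0.2,0.38,0,0,-0.004],[0,0,0,0,0,0],[0,0,0,0,0,0]]' >/dev/null; python3 -m crank '[[0,0,0,0,0,0],[0,0,0,0,0,0],[0,0,0,0,0,0],[0,0,0,0,0,0],[0,0,0,0,0,0],[0,0,0,0,0,0]]' 0 70
python3 -c "
from h import *
need([.5152,.139,-.0245],4.1);print(status.get_obs()['moment'])"
```

```text
clock: 22.75
tcp_pos: [0.5151, 0.1388, -0.0238]
orientation: [2.141, 2.299, 0.001]
contact_force: [-0.9, -1.1, 6.3]
grip_width: 0.0581
gripper_force: 75.4
tcp [ 0.5151  0.1388 -0.0238] yaw_y 4.07 tilt 0.04 t 22.75 F [-0.9 -1.1  6.3] w 0.0581
units [0.01 0.   0.04] turn -0.001
[-0.08060801  0.41664761 -0.1373932 ]
```

```bash
python3 -m crank '[[0.06,-0.08,-0.05,0,0,0],[0,0,0,0,0,0],[0,0,0,0,0,0]]' |egrep 'tcp|cont'; for i in 1; do python3 -m crank '[[-0.04,0,0,0,0,0],[-0.02,0,0,0,0,0],[0,0,0,0,0,0]]' |egrep 'tcp|cont';python3 -m crank '[[-0.03,0,0,0,0,0],[0,0,0,0,0,0]]' |egrep 'tcp|cont'; done
python3 -c "
from h import *
need([.5152,.139,-.0245],4.1)
from rc import *
f=grab('wrist')
edge(f,.024,1,np.arange(.07,.15,.01),-.006,.006,-1)"
```

```text
tcp_pos: [0.5129, 0.14, -0.0236]
contact_force: [-0.2, 0.1, -1.8]
tcp_pos: [0.5131, 0.1386, -0.0236]
contact_force: [-0.6, -0.2, -2.0]
tcp_pos: [0.5131, 0.1385, -0.0235]
contact_force: [-0.0, 2.8, -1.4]
tcp [ 0.5131  0.1385 -0.0235] yaw_y 4.13 tilt 0.03 t 23.55 F [-0.   2.8 -1.4] w 0.0581
units [0.02 0.11 0.05] turn 0.001
[-0.0062 -0.0006 -0.0026  0.0001 -0.0009 -0.0007 -0.0006 -0.0005] slope deg 3.05
```

```bash
python3 -m crank '[[0,0.05,0,0,0,0],[0,0,0,0,0,0]]' |egrep 'tcp|cont'; for i in 1; do python3 -m crank '[[0,0.03,0,0,0,0],[0,0,0,0,0,0]]' |egrep 'tcp|cont';python3 -m crank '[[0,0.03,0,0,0,0],[0,0,0,0,0,0]]' |egrep 'tcp|cont'; done
```

```text
tcp_pos: [0.5135, 0.1385, -0.0236]
contact_force: [-2.9, 4.0, -2.1]
tcp_pos: [0.5142, 0.1386, -0.0236]
contact_force: [-3.2, 3.5, -1.0]
tcp_pos: [0.5148, 0.1387, -0.0236]
contact_force: [-2.4, 3.9, -1.5]
```

```bash
for i in 1; do python3 -m crank '[[0,0.03,0,0,0,0],[0,0,0,0,0,0]]' |egrep 'tcp|cont';python3 -m crank '[[0,0.03,0,0,0,0],[0,0,0,0,0,0]]' |egrep 'tcp|cont'; done
python3 -c "
from h import *
need([.5152,.139,-.0245],4.1);print(status.get_obs()['moment'])"
```

```text
tcp_pos: [0.5151, 0.1387, -0.0237]
contact_force: [-3.9, 3.6, -0.8]
tcp_pos: [0.5152, 0.1387, -0.0237]
contact_force: [-5.3, 3.5, -0.1]
tcp [ 0.5152  0.1387 -0.0237] yaw_y 4.1 tilt 0.13 t 24.6 F [-5.3  3.5 -0.1] w 0.0581
units [0.02 0.   0.04] turn 0.0
[ 0.77679858  1.16278773 -0.47630944]
```

```bash
python3 -m crank '[[0,0,0,0,0,0],[0,0,0,0,0,0],[0,0,0,0,0,0],[0,0,0,0,0,0]]' 1 |egrep cont; python3 -m crank '[[0,0,-0.5,0,0,0],[0,0,-1,0,0,0],[0,0,-1,0,0,0],[0,0,-1,0,0,0],[0,0,-1,0,0,0],[0,0,-1,0,0,0],[0,0,-1,0,0,0],[-0.5,0,-1,0,0,0],[-1,0,-1,0,0,0],[-1,0,-1,0,0,0],[-1,0,-1,0,0,0],[-1,0,-1,0,0,0]]' >/dev/null;  python3 -m crank '[[-1,0,-1,0,0,0],[-1,0,-1,0,0,0],[-1,0,-1,0,0,0],[-1,0,-0.5,0,0,0],[-1,0,0,0,0,0],[-1,0,0,0,0,0],[0,0,0,0,0,0],[0,0,0,0,0,0]]' 0 30
python3 - <<'E'
from rc import *
f=grab('wrist');need([.541,-.234,.25],4.1)
print('rail right');edge(f,.016,1,np.arange(-.01,.056,.01),.012,.026,-1)
print('rail left');edge(f,.016,1,np.arange(.005,.056,.01),-.004,.006,1)
print('panel right (y>65)');edge(f,.024,1,np.arange(.07,.15,.01),-.006,.006,-1)
print('panel left');edge(f,.024,1,np.r_[.01:.05:.01,.1:.15:.01],-.066,-.054,1)
print('stop inner left');edge(f,.016,0,np.r_[-.073:-.064:.002],-.006,.006,-1)
print('stop outer');edge(f,.016,0,np.r_[-.072:-.060:.003,.002:.015:.005],-.03,-.012,1)
E
```

```text
contact_force: [0.0, 0.2, 0.2]
clock: 27.0
tcp_pos: [0.5314, -0.0707, 0.2769]
orientation: [-2.141, -2.299, -0.001]
contact_force: [-0.4, 0.4, 0.8]
grip_width: 0.0002
gripper_force: 0.0
tcp [ 0.5315 -0.0699  0.2769] yaw_y 4.18 tilt 0.03 t 27.05 F [ 0.2  0.9 -0.6] w 0.0004
units [-8.22 -0.12  1.34] turn 0.002
rail right
[0.0208 0.0207 0.0206 0.0208 0.0208 0.0207 0.0209] slope deg 0.08
rail left
[0.0021 0.0055 0.0023 0.0077 0.0047 0.0045] slope deg 2.42
panel right (y>65)
[0.0007 0.001  0.001  0.0013 0.0015 0.0017 0.0019 0.0021] slope deg 1.08
panel left
[-0.0601 -0.0598 -0.0594 -0.059  -0.0582 -0.0578 -0.0577 -0.0575 -0.0575] slope deg 1.12
stop inner left
[0.0001 0.0002 0.0001 0.0002 0.0002] slope deg 0.51
stop outer
[-0.0201 -0.0201 -0.0202 -0.0202 -0.0201 -0.0206 -0.0207] slope deg -0.24
```

```bash
python3 -m crank '[[-1,0,0,0,0,0],[-1,0,0,0,0,0],[-1,0,0,0,0,0],[-1,0,0,0,0,0],[-1,0,0,0,0,0],[-1,-0.1,0,0,0,0],[-1,0,0,0,0,0],[-1,0,0,0,0,0],[0,0,0,0,0,0]]'|egrep 'tcp|cont'
python3 - <<'E'
from rc import *
for n in('top','scene'):
    f=grab(n);print(n);need([.541,-.230,.21],4.1)
    print('rail right');edge(f,.016,1,np.arange(-.01,.056,.01),.012,.026,-1)
    print('panel right (y>65)');edge(f,.024,1,np.arange(.07,.18,.01),-.006,.006,-1)
    print('panel left');edge(f,.024,1,np.r_[.01:.05:.01,.1:.18:.01],-.068,-.052,1)
    print('panel end');edge(f,.024,0,np.r_[-.054:-.005:.01],.182,.198,-1)
    print('stop outer');edge(f,.016,0,np.r_[-.072:-.060:.003,.002:.015:.005],-.03,-.012,1)
E
```

```text
tcp_pos: [0.5409, -0.2334, 0.2762]
contact_force: [-0.5, -0.5, 0.2]
top
tcp [ 0.5411 -0.2314  0.2763] yaw_y 4.04 tilt 0.03 t 28.0 F [-0.   0.5  0.4] w -0.0001
units [ 0.07 -0.    3.31] turn -0.001
rail right
[0.0208 0.0209 0.0217 0.0205 0.0213 0.0218 0.0207] slope deg 0.23
panel right (y>65)
[0.0018 0.0007 0.0014 0.0022 0.0013 0.002  0.0027 0.0018 0.0024 0.0031
 0.0023] slope deg 0.81
panel left
[-0.06   -0.0595 -0.0585 -0.0594 -0.0583 -0.0578 -0.0571 -0.0578 -0.0573
 -0.0565 -0.0574 -0.0568] slope deg 1.04
panel end
[0.1897 0.1908 0.1902 0.1895 0.1893] slope deg -1.19
stop outer
[-0.0192 -0.0195 -0.0198 -0.02   -0.0197 -0.0203 -0.0208] slope deg -0.52
scene
tcp [ 0.5413 -0.23    0.2764] yaw_y 4.14 tilt 0.05 t 28.05 F [0.8 0.7 0.1] w 0.0001
units [-0.   -0.02  3.32] turn 0.001
rail right
[0.0186 0.0179 0.0177 0.0182 0.0179 0.0182 0.0182] slope deg -0.07
panel right (y>65)
[-0.0022 -0.0015 -0.0018 -0.0014 -0.0014 -0.0004 -0.0008 -0.0005 -0.0007
 -0.      0.    ] slope deg 1.21
panel left
[-0.062  -0.0613 -0.0612 -0.0532 -0.0605 -0.0602 -0.0518 -0.0623 -0.0607
 -0.0594 -0.059  -0.0589] slope deg 0.31
panel end
[0.1885 0.1897 0.1883 0.1879 0.1881] slope deg -1.42
stop outer
[-0.022  -0.0223 -0.0226 -0.0225 -0.0274 -0.0225 -0.0223] slope deg -1.15
```

All three cameras agree: the plaque is about 0.9° clockwise of the fence. I'll regrip it once more, turn it that much and reseat it.

```bash
python3 -m crank '[[1,0,0,0,0,0],[1,0,0,0,0,0],[1,0,0,0,0,0],[1,0,0,0,0,0],[1,0,0,0,0,0],[1,0,0,0,0,0],[1,0,0,0,0,0],[1,0,0,0,0,0],[1,0,0,0,0,0],[1,0,0,0,0,0],[1,0,0,0,0,0],[1,0,0,0,0,0]]' 1 70 >/dev/null;  python3 -m crank '[[1,0.05,0,0,0,0],[1,0,0.3,0,0,0],[1,0,0.8,0,0,0],[1,0,1,0,0,0],[1,0,1,0,0,0],[1,0,1,0,0,0],[0.4,0,1,0,0,0],[0,0,1,0,0,0],[0,0,1,0,0,0],[0,0,1,0,0,0],[0,0,1,0,0,0],[0,0,0,0,0,0]]'|egrep 'tcp|cont'
python3 -c "
from h import *
need([.5152,.1385,-.0235],4.1)"
```

```text
tcp_pos: [0.5125, 0.1378, 0.0927]
contact_force: [-0.3, -0.5, -0.7]
tcp [0.5125 0.1378 0.0927] yaw_y 4.3 tilt 0.26 t 30.45 F [-0.3 -0.5 -0.7] w 0.0856
units [0.03 0.16 5.81] turn 0.004
```

```bash
python3 -m crank '[[0.02,0.1,1,0,0,0.003],[0,0,1,0,0,0],[0,0,1,0,0,0],[0,0,1,0,0,0],[0,0,0.9,0,0,0],[0,0,0.5,0,0,0],[0,0,0.3,0,0,0],[0,0,0,0,0,0],[0,0,0,0,0,0]]' |egrep 'tcp|cont'
python3 -c "
from h import *
need([.5152,.1385,-.0235],4.1)"
```

```text
tcp_pos: [0.5182, 0.1373, -0.0187]
contact_force: [-0.8, -0.3, 0.5]
tcp [ 0.5182  0.1373 -0.0187] yaw_y 3.99 tilt 0.07 t 31.35 F [-0.8 -0.3  0.5] w 0.0855
units [ 0.07 -0.15  0.24] turn -0.002
```

```bash
python3 -m crank '[[0.07,-0.15,0.22,0,0,-0.002],[0,0,0,0,0,0]]' >/dev/null; python3 -m crank '[[0,0,0,0,0,0],[0,0,0,0,0,0],[0,0,0,0,0,0],[0,0,0,0,0,0],[0,0,0,0,0,0]]' 0 70 |egrep 'cont|width|force'; python3 -m crank '[[0.06,-0.15,-0.05,0,0,0],[0,0,0,0,0,-0.02],[0,0,0,0,0,0],[0,0,0,0,0,0]]' |egrep 'tcp|cont'; python3 -m crank '[[-0.04,0,0,0,0,0],[-0.02,0,0,0,0,0],[0,0,0,0,0,0]]' |egrep 'tcp|cont'
python3 -c "
from h import *
need([.5152,.1385,-.0235],5.0)"
```

```text
contact_force: [-2.2, -2.1, 6.7]
grip_width: 0.058
gripper_force: 75.3
tcp_pos: [0.5113, 0.139, -0.0231]
contact_force: [-1.6, 0.3, -1.8]
tcp_pos: [0.5118, 0.1377, -0.0229]
contact_force: [-0.1, -0.1, -1.5]
tcp [ 0.5118  0.1377 -0.0229] yaw_y 4.96 tilt 0.01 t 32.75 F [-0.1 -0.1 -1.5] w 0.0579
units [0.02 0.17 0.03] turn -0.001
```

```bash
python3 -m crank '[[-0.04,0,0,0,0,0],[0,0,0,0,0,0]]' |egrep 'tcp|cont'; python3 -m crank '[[-0.03,0,0,0,0,0],[0,0,0,0,0,0]]' |egrep 'tcp|cont';
```

```text
tcp_pos: [0.5119, 0.1376, -0.0228]
contact_force: [-1.0, 1.7, -1.2]
tcp_pos: [0.5118, 0.1376, -0.0227]
contact_force: [-1.1, 4.9, -1.3]
```

```bash
python3 -m crank '[[0,0.06,0,0,0,0],[0,0.03,0,0,0,0],[0,0,0,0,0,0]]' |egrep 'tcp|cont'; python3 -m crank '[[0,0.03,0,0,0,0],[0,0,0,0,0,0]]' |egrep 'tcp|cont'; python3 -m crank '[[0,0.03,0,0,0,0],[0,0,0,0,0,0]]' |egrep 'tcp|cont'
```

```text
tcp_pos: [0.5124, 0.1375, -0.023]
contact_force: [-4.1, 5.3, -0.6]
tcp_pos: [0.5124, 0.1375, -0.0231]
contact_force: [-5.0, 6.0, 0.5]
tcp_pos: [0.5124, 0.1375, -0.0231]
contact_force: [-7.1, 4.9, 2.1]
```

```bash
python3 -m crank '[[0,0,0,0,0,0.006],[0,0,0,0,0,0],[0,0,0,0,0,0]]' |egrep 'tcp|cont'; python3 -m crank '[[0,0,0,0,0,0.005],[0,0,0,0,0,0],[0,0,0,0,0,0]]' |egrep 'tcp|cont'
python3 -c "
from h import *
need([.5138,.1375,-.0235],4.5);print(status.get_obs()['moment'])"
```

```text
tcp_pos: [0.5131, 0.1375, -0.0231]
contact_force: [-5.8, 4.5, 0.5]
tcp_pos: [0.5134, 0.1375, -0.0231]
contact_force: [-3.8, 4.2, -1.4]
tcp [ 0.5134  0.1375 -0.0231] yaw_y 4.49 tilt 0.11 t 34.45 F [-3.8  4.2 -1.4] w 0.058
units [-0.    0.02  0.02] turn -0.0
[ 1.0875028   0.74351334 -0.37018405]
```

```bash
python3 -m crank '[[0,0.03,0,0,0,0],[0,0,0,0,0,0]]' |egrep 'tcp|cont'; python3 -m crank '[[0,0.03,0,0,0,0],[0,0,0,0,0,0]]' |egrep 'tcp|cont'; python3 -m crank '[[0,0,0,0,0,0],[0,0,0,0,0,0],[0,0,0,0,0,0],[0,0,0,0,0,0]]' 1 |egrep cont; python3 -m crank '[[0,0,-0.5,0,0,0],[0,0,-1,0,0,0],[0,0,-1,0,0,0],[0,0,-1,0,0,0],[0,0,-1,0,0,0],[0,0,-1,0,0,0],[0,0,-1,0,0,0],[-0.5,0,-1,0,0,0],[-1,0,-1,0,0,0],[-1,0,-1,0,0,0],[-1,0,-1,0,0,0],[-1,0,-1,0,0,0]]' >/dev/null;  python3 -m crank '[[-1,0,-1,0,0,0],[-1,0,-1,0,0,0],[-1,0,-1,0,0,0],[-1,0,-0.5,0,0,0],[-1,0,0,0,0,0],[-1,0,0,0,0,0],[0,0,0,0,0,0]]' 0 30 |grep tcp
python3 - <<'E'
from rc import *
f=grab('wrist');need([.541,-.230,.25],4.1)
print('rail right');edge(f,.016,1,np.arange(-.01,.056,.01),.012,.026,-1)
print('panel right (y>65)');edge(f,.024,1,np.arange(.07,.15,.01),-.006,.006,-1)
print('panel left');edge(f,.024,1,np.r_[.01:.05:.01,.1:.15:.01],-.066,-.054,1)
E
```

```text
tcp_pos: [0.5135, 0.1375, -0.0231]
contact_force: [-6.0, 5.3, 1.2]
tcp_pos: [0.5135, 0.1375, -0.0231]
contact_force: [-6.6, 4.4, 3.2]
contact_force: [-0.4, 1.1, -0.1]
tcp_pos: [0.5321, -0.0759, 0.2775]
tcp [ 0.532  -0.0737  0.2775] yaw_y 4.33 tilt 0.01 t 37.2 F [-0.5  0.8  0.1] w -0.0001
units [-7.83 -0.14  1.38] turn 0.005
rail right
[0.0207 0.0205 0.0205 0.0208 0.0207 0.0207 0.0208] slope deg 0.15
panel right (y>65)
[ 0.0002  0.0002  0.0003  0.0005  0.0005  0.0008  0.0008 -0.0062] slope deg -2.76
panel left
[-0.0599 -0.0596 -0.0595 -0.0596 -0.0591 -0.0589 -0.0587 -0.0586 -0.0662] slope deg -0.72
```

```bash
python3 -m crank '[[-1,-0.02,0,0,0,0],[-1,-0.02,0,0,0,0],[-1,-0.02,0,0,0,0],[-1,-0.02,0,0,0,0],[-1,-0.02,0,0,0,0],[-1,-0.02,0.6,0,0,0],[-1,0,1,0,0,0],[-0.8,0,1,0,0,0],[0,0,1,0,0,0],[0,0,0.5,0,0,0],[0,0,0,0,0,0]]'|egrep 'tcp|cont'; python3 -m crank '[[0,0,0.25,0,0,0],[0,0,0.25,0,0,0],[0,0,0,0,0,0]]'|egrep 'tcp|cont'
```

```text
tcp_pos: [0.5411, -0.227, 0.1933]
contact_force: [0.6, -0.5, 0.4]
tcp_pos: [0.5421, -0.2281, 0.185]
contact_force: [-0.3, 0.0, 0.5]
```

```bash
python3 -m crank '[[-0.1,0,0.3,0,0,0],[-0.1,0,0.3,0,0,0]]'|egrep 'tcp|cont'; python3 -m crank '[[-0.2,0,0.4,0,0,0],[-0.2,0,0.4,0,0,0],[0,0,0,0,0,0]]'|egrep 'tcp|cont'
```

```text
tcp_pos: [0.5435, -0.2329, 0.174]
contact_force: [-0.3, -1.2, 3.4]
tcp_pos: [0.543, -0.2413, 0.1565]
contact_force: [0.8, 0.5, 3.0]
```

```bash
python3 -m crank '[[-0.2,-0.05,0.4,0,0,0],[-0.2,-0.05,0.4,0,0,0],[0,0,0,0,0,0]]'|egrep 'tcp|cont'; python3 -m crank '[[-0.15,0,0.35,0,0,0],[-0.15,0,0.35,0,0,0],[0,0,0,0,0,0]]'|egrep 'tcp|cont'
```

```text
tcp_pos: [0.5439, -0.2488, 0.1425]
contact_force: [-0.0, 0.9, 10.9]
tcp_pos: [0.5443, -0.2552, 0.1286]
contact_force: [1.3, -1.5, 9.2]
```

```bash
python3 -m crank '[[-0.08,0,0.25,0,0,0],[-0.08,0,0.25,0,0,0],[0,0,0,0,0,0]]'|egrep 'tcp|cont'; python3 -m crank '[[-0.07,0,0.25,0,0,0],[0,0,0,0,0,0]]'|egrep 'tcp|cont';python3 -m crank '[[-0.05,0,0.25,0,0,0],[0,0,0,0,0,0]]'|egrep 'tcp|cont'
```

```text
tcp_pos: [0.5445, -0.2588, 0.1187]
contact_force: [1.1, -2.0, 9.5]
tcp_pos: [0.5447, -0.2603, 0.1137]
contact_force: [1.0, -2.6, 8.0]
tcp_pos: [0.5443, -0.2614, 0.1083]
contact_force: [2.2, -2.8, 6.0]
```

```bash
python3 -m crank '[[-0.04,0,0.25,0,0,0],[0,0,0,0,0,0]]'|egrep 'tcp|cont';python3 -m crank '[[-0.04,0,0.2,0,0,0],[0,0,0,0,0,0]]'|egrep 'tcp|cont'; python3 -m crank '[[-0.03,0,0.2,0,0,0],[0,0,0,0,0,0]]'|egrep 'tcp|cont'
```

```text
tcp_pos: [0.5427, -0.2612, 0.1021]
contact_force: [1.0, 0.4, 1.4]
tcp_pos: [0.5419, -0.2611, 0.0972]
contact_force: [-0.2, 0.2, 0.1]
tcp_pos: [0.5422, -0.2619, 0.0933]
contact_force: [0.5, -0.1, 0.0]
```

```bash
python3 -m crank '[[-0.02,0,0.1,0,0,0],[0,0,0.05,0,0,0],[0,0,0,0,0,0]]'|egrep 'tcp|cont';python3 -m crank '[[0,0,0.1,0,0,0],[0,0,0,0,0,0]]'|egrep 'tcp|cont'; python3 -c "
from h import *
f=grab('wrist');hsv=cv2.cvtColor(f['image'],cv2.COLOR_RGB2HSV);H,S,V=cv2.split(hsv)
b=(H>105)&(H<125)&(S>150)&(V>60);v,u=np.nonzero(b);D=depthpts(f,np.c_[u,v]);m=(abs(D[:,0]-.54)<.025)&(D[:,1]<-.16)&(D[:,1]>-.33)
for y in np.arange(-.18,-.32,-.015):
    k=m&(abs(D[:,1]-y)<.004)
    if k.sum()>5: print(round(y,3),k.sum(),np.percentile(D[k][:,2],[50,90]).round(4))
"
```

```text
tcp_pos: [0.5429, -0.2625, 0.0918]
contact_force: [-2.5, -0.3, 6.5]
tcp_pos: [0.5431, -0.2625, 0.0916]
contact_force: [-6.9, 2.6, 19.7]
-0.18 32 [0.2651 0.2651]
-0.21 270 [0.121 0.122]
-0.225 1199 [0.1222 0.1231]
-0.24 1084 [0.1222 0.1231]
-0.255 559 [0.122  0.1231]
-0.27 11 [0.16   0.1678]
```

```bash
python3 -m crank '[[0,0,-0.5,0,0,0],[0,0,-1,0,0,0],[0,0,-1,0,0,0],[0,0,-1,0,0,0],[0,0,-1,0,0,0],[0,0,0,0,0,0]]'|egrep 'tcp|cont|clock'; python3 -c "
from h import *
f=grab('wrist');hsv=cv2.cvtColor(f['image'],cv2.COLOR_RGB2HSV);H,S,V=cv2.split(hsv)
b=(H>105)&(H<125)&(S>150)&(V>60);v,u=np.nonzero(b);D=depthpts(f,np.c_[u,v]);m=(abs(D[:,0]-.54)<.025)&(D[:,1]<-.16)&(D[:,1]>-.33)
print('handle z',np.median(D[m],0))
b=((H<6)|(H>174))&(S>150)&(V>50);v,u=np.nonzero(b);D=depthpts(f,np.c_[u,v]);m=(abs(D[:,0]-.43)<.03)&(abs(D[:,1]+.182)<.03)
print('paddle',m.sum(),np.median(D[m],0).round(4),np.percentile(D[m],[2,98],axis=0).round(4))
g=grab('scene');v,u=np.mgrid[200:330,300:420].reshape(2,-1);D=depthpts(g,np.c_[u,v]);h=cv2.cvtColor(g['image'],cv2.COLOR_RGB2HSV)[v,u]
m=(abs(D[:,0]-.5204)<.03)&(abs(D[:,1]-.048)<.03)&(h[:,2]<60)&(D[:,2]>.02)&(D[:,2]<.06);print('pad dark z',m.sum(),np.percentile(D[m][:,2],[5,50,95]).round(4))
need([.430,-.184,.10],4.1)"
```

```text
clock: 42.15
tcp_pos: [0.5448, -0.2631, 0.1821]
contact_force: [-0.2, -0.8, -0.0]
handle z [ 0.54234175 -0.25261384  0.12227092]
paddle 1959 [ 0.4346 -0.1828  0.0902] [[ 0.4165 -0.1942  0.0883]
 [ 0.4586 -0.1727  0.0918]]
pad dark z 65 [0.0284 0.0337 0.0361]
tcp [ 0.5428 -0.2627  0.179 ] yaw_y 4.47 tilt 0.03 t 42.25 F [-0.3 -0.3 -0.5] w -0.0001
units [ 4.36 -5.32  3.95] turn 0.008
```

```bash
python3 -m crank '[[0.7,-0.9,0,0,0,0.008],[0.7,-0.9,0,0,0,0],[0.7,-0.9,0,0,0,0],[0.7,-0.9,0,0,0,0],[0.7,-0.9,0.5,0,0,0],[0.7,-0.8,1,0,0,0],[0,0,1,0,0,0],[0,0,1,0,0,0],[0,0,1,0,0,0],[0,0,0.5,0,0,0],[0,0,0,0,0,0]]'|egrep 'tcp|cont'; python3 -c "
from h import *
need([.431,-.1835,.06],4.1)"
```

```text
tcp_pos: [0.4294, -0.1859, 0.0774]
contact_force: [0.7, 1.4, -0.0]
tcp [ 0.4294 -0.1859  0.0774] yaw_y 4.13 tilt 0.23 t 43.35 F [ 0.7  1.4 -0. ] w -0.0
units [0.11 0.09 0.87] turn 0.001
```

```bash
python3 -m crank '[[0.1,0.05,0.25,0,0,0],[0,0,0.25,0,0,0],[0,0,0.2,0,0,0],[0,0,0,0,0,0]]'|egrep 'tcp|cont';python3 -m crank '[[0,0,0.25,0,0,0],[0,0,0.25,0,0,0],[0,0,0,0,0,0]]'|egrep 'tcp|cont'
```

```text
tcp_pos: [0.4316, -0.1845, 0.0649]
contact_force: [-0.7, -0.0, 0.4]
tcp_pos: [0.4323, -0.1848, 0.0551]
contact_force: [-0.8, -0.6, 7.0]
```

```bash
python3 -m crank '[[0,0,0.25,0,0,0],[0,0,0.25,0,0,0],[0,0,0,0,0,0]]'|egrep 'tcp|cont';python3 -m crank '[[0,0,0.25,0,0,0],[0,0,0.2,0,0,0],[0,0,0,0,0,0]]'|egrep 'tcp|cont'
```

```text
tcp_pos: [0.4317, -0.1844, 0.0446]
contact_force: [0.4, -0.4, 0.3]
tcp_pos: [0.4316, -0.1844, 0.0356]
contact_force: [-0.5, -0.4, 1.8]
```

```bash
python3 -m crank '[[0,0,-0.5,0,0,0],[0,0,-1,0,0,0],[0,0,-1,0,0,0],[0,-0.3,-1,0,0,0],[0,-0.3,-1,0,0,0],[0,0,-1,0,0,0],[0,0,-1,0,0,0],[0,0,-1,0,0,0],[0,0,0,0,0,0],[0,0,0,0,0,0]]'|egrep 'tcp|cont|clock'; python3 - <<'E'
from rc import *
g=grab('scene');h=cv2.cvtColor(g['image'],cv2.COLOR_RGB2HSV);H,S,V=cv2.split(h)
b=(H>105)&(H<125)&(S>150)&(V>80);v,u=np.nonzero(b);D=depthpts(g,np.c_[u,v]);m=(abs(D[:,0]-.54)<.025)&(D[:,1]<-.16)&(D[:,1]>-.33)
print('handle',m.sum(),np.median(D[m],0).round(3),np.percentile(D[m][:,2],[5,95]))
v,u=np.mgrid[200:330,300:420].reshape(2,-1);D=depthpts(g,np.c_[u,v]);hh=h[v,u]
m=(abs(D[:,0]-.5204)<.03)&(abs(D[:,1]-.048)<.03)&(hh[:,2]<60)&(D[:,2]>.02)&(D[:,2]<.07);print('pad dark z',m.sum(),np.percentile(D[m][:,2],[5,50,95]).round(4))
m=(hh[:,0]>19)&(hh[:,0]<28)&(hh[:,1]>150)&(hh[:,2]>90)&(abs(D[:,0]-.5204)<.03)&(abs(D[:,1]-.048)<.03);print('brass',m.sum(),np.percentile(D[m][:,2],[10,50,90]).round(4) if m.any() else '')
for n in('top','wrist'):
    f=grab(n);print(n)
    print('rail right');edge(f,.016,1,np.arange(-.01,.056,.01),.012,.026,-1)
    print('panel right');edge(f,.024,1,np.arange(.07,.18,.01),-.006,.006,-1)
    print('panel left');edge(f,.024,1,np.r_[.1:.18:.01],-.068,-.052,1)
    print('panel end');edge(f,.024,0,np.r_[-.054:-.005:.01],.182,.198,-1)
E
```

```text
clock: 45.65
tcp_pos: [0.4196, -0.1854, 0.1864]
contact_force: [-0.0, 0.4, -0.3]
handle 306 [ 0.544 -0.225  0.202] [0.17701321 0.22549885]
pad dark z 59 [0.056  0.0614 0.0651]
brass 0 
top
rail right
[0.0205 0.0209 0.0217 0.0205 0.0213 0.0218 0.0207] slope deg 0.44
panel right
[0.     0.0005 0.0014 0.0002 0.001  0.0019 0.0006 0.0014 0.0017 0.001
 0.0019] slope deg 0.74
panel left
[-0.0588 -0.0581 -0.059  -0.0583 -0.0579 -0.0586 -0.0578 -0.0586] slope deg 0.27
panel end
[0.1895 0.19   0.1901 0.1894 0.1889] slope deg -1.07
wrist
rail right
[0.0124 0.0131 0.0202 0.0118 0.0118 0.0118 0.0118] slope deg -2.67
panel right
[-0.0062 -0.0062 -0.0062 -0.0062 -0.0062 -0.0062 -0.0062 -0.0062 -0.0062
 -0.0062 -0.0062] slope deg -0.0
panel left
[-0.0682 -0.0682 -0.0682 -0.0682 -0.0682 -0.0682 -0.0682 -0.0682] slope deg 0.0
panel end
[0.1822 0.1822 0.1822 0.1822 0.1822] slope deg -0.0
```

```bash
python3 - <<'E'
from h import *
g=load('scene');h=cv2.cvtColor(g['image'],cv2.COLOR_RGB2HSV)
v,u=np.mgrid[200:330,300:420].reshape(2,-1);D=depthpts(g,np.c_[u,v]);hh=h[v,u]
y=np.radians(4.1);d=(D[:,:2]-[.5548,-.0099])@np.array([[np.cos(y),-np.sin(y)],[np.sin(y),np.cos(y)]])
b=np.hypot(d[:,0]+.03,d[:,1]-.06);z=D[:,2]
m=(b<.011)&(z<.04)&(z>.015);print('boss',m.sum(),np.percentile(z[m],[10,50,90]).round(4),np.median(hh[m],0))
m=(b>.02)&(b<.03)&(z>.015)&(z<.04)&(d[:,0]>-.055)&(d[:,0]<-.005);print('panel',m.sum(),np.percentile(z[m],[10,50,90]).round(4))
E
```

```text
boss 45 [0.0245 0.0269 0.0283] [ 20. 144. 214.]
panel 138 [0.0239 0.0255 0.0273]
```

The boss top stands about 1 mm above the plaque, so it's home, and the clamp is open. Handing in.

```bash
python3 -c "
from bench import r
print(r.hand_in())"
```

```text
the job is handed in; nothing more can be done
None
```

The job is handed in at about 46 s: the plaque is seated in the fence corner (about 0.4° off square, which leaves under 0.5 mm of gap), the clamp locked over centre and drove the boss home (about 1 mm proud), and the release lever sprang it open; nothing was forced, and I steered clear of the gouge, mallet and jar but did not check their positions at the end.

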